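Set the stirrer to its fifth speed step and start it

ROBOT

A 6-joint arm with a two-finger parallel gripper is mounted at the origin on a cart in front of the work surface, level with it; the furniture and walls round the work are solid. World frame = base frame: x ahead of the robot, y to its left, z up, the work surface at z = 0. Lengths are in m, angles in rad, forces in N, time in s.
With the tool pointing down it reaches from about 0.375 to 0.9 m from the base axis. Payload 3.1 kg.
Tool frame: the origin (TCP) lies at the very end of the fingers, on their centre line; the grasp point (between the pads) lies 19 mm behind it; z points along the fingers, y is the direction in which the jaws open and shut (so a half turn about z gives the same grasp; the last joint's range is limited). The gripper opens to 87 mm and grips with 3 to 60 N. Pads are 19 mm wide; open, the fingers measure 117 mm over their backs; the gripper's body (75 mm by 190 mm) begins 51 mm behind the grasp point.
Start: joints at [-1.44, 0.527, 1.433, -0, 1.181, -0.178], TCP at [0.19, -0.595, 0.223] pointing down, gripper open.
Joint ranges: [-3.08, 3.08], [-0.75, 2.2], [0.22, 2.44], [-1.43, 4.57], [0, 2.65], [-2.85, 2.85]. Speed limits (rad/s): [2.79, 2.79, 3.14, 3.14, 3.14, 3.14].

INTERFACE

Orientations are given as a unit quaternion [x, y, z, w].
In Python, from rig import robot, optics gives the robot as it stands.
- The arm moves only by the shell command python3 -m inch 'ROWS' [FORCE]. ROWS is JSON, a list of rows, each an object of numbers: "ax", "ay", "az": the turn, a rotation vector about the tool's x, y, z in rad; "dx", "dy", "dz": the shift along the tool's x, y, z in mm; "gripper": the opening in per cent of the stroke, from 0 (shut) to 100 (fully open). In form: [{"ax": .., "ay": .., "az": .., "dx": .., "dy": .., "dz": .., "gripper": ..}, ...]. A call has 1 to 8 rows; each row shifts and turns the commanded pose from where the row before left it, along the tool's axes as they then stand; what a row does not reach is not made up. A row lasts 1/10 s, in which the tool goes at most 50 mm and 8.59 degrees, less where a joint would pass 70% of its speed; a pose out of reach is approached as far as the arm can. A call with a gripper value outside its range is refused whole. The fingers move at their own pace and stop on an object; FORCE is the grip in N (left out, the last holds). Time passes only in rows, so rows that do not move let the fingers close. It gives the time, the measured TCP pose, the force and the opening at its end, in the units of the state.
- robot.get_obs(): the state, without advancing time (a new reading comes with each control period).
- optics.camera(name): name is "scene" or "side" or "wrist"; returns a dict with "img" (420x560x3 uint8, red, green, blue), "depth" (420x560 float32, m along the optical axis (not along the pixel's ray), 0 where there is no reading), "camera_matrix" (3x3 intrinsics, pixels), "position" and "attitude" of the camera in the world. Camera axes: x right, y up, looking along -z (the intrinsics and any distortion apply to the point x, -y, -z); pixel columns grow to the right and rows downward; lengths in m; the calibration is good to about 2 mm. A picture is of the moment at which its call begins.
- robot.hand_in(): hands the job in, once; it reports no verdict.
The state is a dict: "time": time; "q": joint angles; "joint_velocities": joint speeds; "joint_torque": joint torques, N m; "position": TCP position; "tool_rot": TCP orientation; "ft_force": force on the tool from outside, world axes, zero at the start; "moment": the same for the moment, N m; "grip_width": finger opening in m.
Only numpy, scipy, OpenCV 4.12 (cv2) and the standard library are available. Lean on these libraries where they do the work, as an engineer would, in place of code of your own. Each camera call takes 0.05 s, during which the arm holds its last target.

TASK

Set the speed selector of the magnetic stirrer to its fifth step and start it: with a fingertip push against the side of the pointer and turn it clockwise, click by click, until it clicks in at the fifth dot after the red off bar, without running past that dot. Then press the green start button fully down and let it come up again. Only push: do not pinch the pointer, do not press start before the speed is set, and leave the beaker, the bottle and the timer standing where they are.

Things in the scene. Friction and masses are not known exactly. Their poses are not given: they have to be found in the camera images.
- stirrer: Magnetic stirrer, a white box with grey top, fixed, 140 (x) x 300 (y) x 62 mm high; origin: centre of underside, z up, front to its own -x. On the grey top: speed selector, axis at own (0, +85) mm; start button at (-45, +3); white stirring plate 118 x 118 x 10 mm at (0, -85). Scale marks 56 mm from the selector's axis: red off bar 120 deg counter-clockwise from own +x, fifth dot 30 deg clockwise.
- dial (a joint): Selector angle, rad, growing clockwise from above: 0 = off (red bar), then eight white dots 0.524 apart, fifth = 2.618; stops at 0 and 4.189. Starts between off and just past the second dot, mostly clicked in. A detent holds each position: 4 to 7 N on the pointer 36 mm from the axis starts it; from about 0.6 of the way it springs on to the next position by itself, ahead of the finger, and stays there when let go.
- dial_axis (a point): On the selector's upright axis at the pointer's top, 38 mm above the stirrer's grey top. Black disc, 72 mm diameter, its top 14 mm above the grey top; across it an upright pointer 15 mm thick (white ridge between two black cheeks, ridge 3 mm higher), from 14 mm behind the axis to 48 mm in front. Its side faces reach from 14 to 35 mm above the grey top.
- pointer_tip (a point): Outer end of the pointer at the top of the ridge, 48 mm from the axis; the line from dial_axis to this point is the direction in which the pointer points.
- start (a joint): Travel of the start button, m, growing downward: 0 when up, 0.006 fully down; it springs back; about 4 N holds it fully down. It counts as pressed beyond 0.004.
- start_top (a point): Centre of the top of the round green start button (26 mm in diameter), on the stirrer's grey top; it is pressed straight down.
- beaker: Small clear beaker, 44 x 48 x 58 mm, standing loose on the white stirring plate; origin at the centre of its underside. Leave it alone.
- bottle: Reagent bottle with blue cap, 56 mm in diameter, 104 mm high, standing loose on the bench left of the stirrer; origin at the centre of its underside. Leave it alone.
- timer: White digital timer, 66 x 66 x 21 mm, lying loose on the bench in front of the stirrer; origin at the centre of its underside. Leave it alone.

How it is judged:
On the way, in this order (a step that is already met when the one before it is completed fails the run):
1. the selector stands clicked in at the fifth dot (value of joint dial between 2.49799 and 2.73799 rad), for 0.2 s.
2. the start button is pressed with the selector at the fifth dot (all of step 1 and value of joint start above 0.004 m), for 0.04 s.
3. the start button is up again (value of joint start below 0.0015 m), for 0.1 s.
At the end, for the whole second after the job is handed in: The selector rests at the fifth dot (2.618 rad, within 0.12), the start button has been pressed beyond 4 mm after that and is up again (under 1.5 mm), and beaker, bottle and timer stand within 15 mm of where they were, tilted less than 0.35 rad (all of step 1 and value of joint start below 0.0015 m and velocity of joint dial between -0.05 and 0.05 rad/s and distance of each of beaker, bottle, timer from where it was at the start of the episode below 0.015 m and angle between each of beaker, bottle, timer's own z axis and vertical below 0.35 rad); the robot touches nothing.
It fails at once if the selector runs more than half a click past the fifth dot (value of joint dial above 2.93215 rad).
It fails at once if start is pressed before the selector stands at the fifth dot (value of joint start above 0.004 m and not (value of joint dial between 2.49799 and 2.73799 rad)).
It fails at once if the pointer is pinched: both cheeks are squeezed at once (over 1 N each) (contact force between each of dial_c2, dial_c3 and the fingers above 1 N).
It fails at once if the beaker, the bottle or the timer is lifted, knocked over or shifted by more than 15 mm ((distance of beaker from where it was at the start of the episode above 0.015 m or angle between beaker's own z axis and vertical above 0.35 rad) or (distance of bottle from where it was at the start of the episode above 0.015 m or angle between bottle's own z axis and vertical above 0.35 rad) or (distance of timer from where it was at the start of the episode above 0.015 m or angle between timer's own z axis and vertical above 0.35 rad)).
It also fails if it takes over 58 s, if anything falls off the work surface, if the arm or the gripper's body presses on something with over 40 N, if the wrist force passes 120 N, or if a joint passes its speed limit or range.

## Working session

There is one attempt and no reset: what is moved stays moved. The work goes in short steps, Python scripts to look and compute and a shell command to move; the robot and the scene stay as the last step left them, time stands still between calls to the robot, and variables do not carry over. Pictures are saved under pics/ and viewed, and the job is handed in when it is done.

```bash
ls; mkdir -p pics; cat > h.py <<'E'
import numpy as np,cv2
from rig import robot,optics
from scipy.spatial.transform import Rotation as R
def snap(n,f):
    c=optics.camera(n); cv2.imwrite('pics/'+f+'.png',c['img'][:,:,::-1]); np.savez('pics/'+f+'.npz',**{k:np.array(v) for k,v in c.items()}); return c
def load(f): return dict(np.load('pics/'+f+'.npz'))
def world(c,u,v,d=None):
    K=c['camera_matrix']; d=c['depth'][v,u] if d is None else d
    p=np.array([(u-K[0,2])/K[0,0]*d,-(v-K[1,2])/K[1,1]*d,-d])
    a=np.array(c['attitude']); M=R.from_quat(a).as_matrix() if a.size==4 else a
    return M@p+c['position']
def cloud(c):
    K=c['camera_matrix']; d=c['depth']; v,u=np.mgrid[:d.shape[0],:d.shape[1]]
    p=np.stack([(u-K[0,2])/K[0,0]*d,-(v-K[1,2])/K[1,1]*d,-d],-1)
    a=np.array(c['attitude']); M=R.from_quat(a).as_matrix() if a.size==4 else a
    return p@M.T+c['position']
E
python3 - <<'E'
from h import *
for n in ['scene','side','wrist']:
    c=snap(n,n+'0'); print(n,c['position'],c['attitude'],c['camera_matrix'][0],{k for k in c})
print(robot.get_obs())
E
```

```text
pics
scene [-0.02150636  0.6901281   0.66367064] [-0.16993751  0.38184927  0.82835683 -0.37301119] [388.63365778   0.         277.76530196] {'attitude', 'position', 'img', 'camera_matrix', 'depth'}
side [0.2104703  1.0280811  0.50681552] [-0.08196707  0.50479006  0.84826498 -0.13753151] [431.00501434   0.         282.38733713] {'attitude', 'position', 'img', 'camera_matrix', 'depth'}
wrist [ 0.26546942 -0.57052985  0.38328174] [-0.11636832  0.0865596  -0.58349297  0.79906308] [339.4822258    0.         278.47450137] {'attitude', 'position', 'img', 'camera_matrix', 'depth'}
{'time': 0.15, 'q': array([-1.44046096e+00,  5.28258222e-01,  1.43360974e+00,  1.18952358e-05,
        1.18143934e+00, -1.78536308e-01]), 'joint_velocities': array([ 0.00032119, -0.00106706, -0.00376208,  0.00093826,  0.00017738,
       -0.00070797]), 'joint_torque': array([ 7.72835156e-04, -4.40430021e+01, -1.76842582e+01,  6.33872696e-02,
        5.52574033e-02, -1.03348852e-04]), 'position': array([ 0.18992383, -0.59484172,  0.22179246]), 'tool_rot': array([ 9.88098454e-01,  1.53820386e-01,  2.61588372e-05, -8.56942621e-04]), 'ft_force': array([ 0.54245602, -1.0055652 , -0.04137266]), 'moment': array([ 0.02324309, -0.04935371, -0.01122949]), 'grip_width': 0.08723743514776973}
```

View pics/scene0.png

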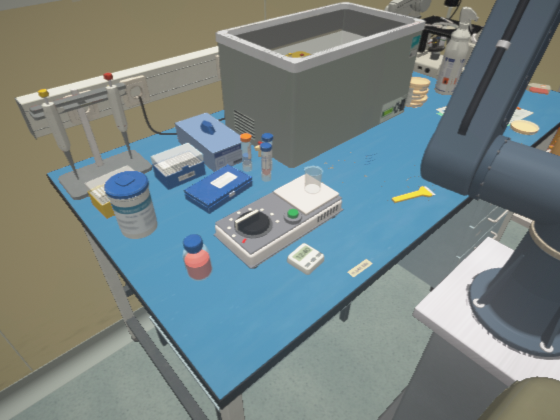

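View pics/side0.png

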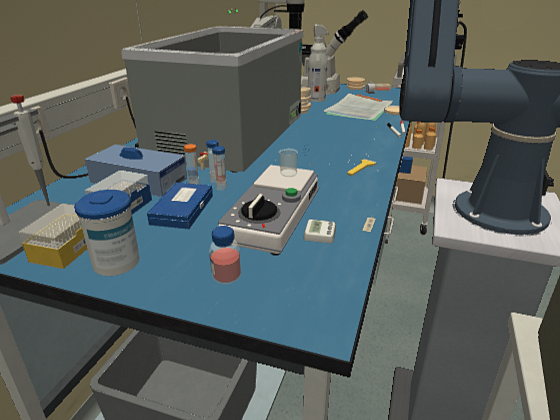

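View pics/wrist0.png

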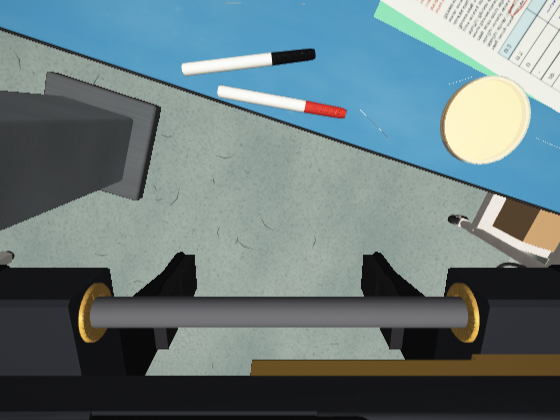

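The scene view shows the dial near (253,223), start button near (293,214) and timer near (306,257). In the side view the dial is near (258,210) and start near (291,193). Next I'll measure these.

```bash
python3 - <<'E'
from h import *
for n in ['scene0','side0']:
    c=load(n); P=cloud(c); h=c['img'].astype(int); r,g,b=h[...,0],h[...,1],h[...,2]
    z=P[...,2]
    def rep(nm,m):
        q=P[m&(c['depth']>0)]
        print(n,nm,len(q),np.median(q,0).round(4) if len(q) else '', q[:,:2].min(0).round(3) if len(q) else '',q[:,:2].max(0).round(3) if len(q) else '', np.percentile(q[:,2],[2,98]).round(3) if len(q) else '')
    box=np.zeros(z.shape,bool)
    if n=='scene0': box[160:275,180:350]=1
    else: box[140:300,190:345]=1
    rep('green',box&(g>r+50)&(g>b+30)&(z>.05))
    rep('red',box&(r>g+80)&(r>b+80)&(z>.05)&(z<.07))
    top=box&(abs(z-.062)<.003); 
    q=P[top][:,:2].astype(np.float32); 
    # keep main component
    nb,l,st,ce=cv2.connectedComponentsWithStats(cv2.morphologyEx(top.astype(np.uint8),cv2.MORPH_CLOSE,np.ones((3,3))))
    i=1+np.argmax(st[1:,4]); q=P[(l==i)&top]
    print('top',len(q),np.median(q[:,2]),cv2.minAreaRect(q[:,:2].astype(np.float32)))
    print('z near base',np.median(z[box&(b>r+60)]))
    hh=box&(z>.085)&(z<.108)
    rep('highz',hh)
    v,u=(250,210) if n=='scene0' else (0,0)
    cv2.imwrite('pics/z_'+n+'.png',cv2.resize(c['img'][165:270,200:350,::-1] if n=='scene0' else c['img'][150:255,195:345,::-1],None,fx=5,fy=5,interpolation=cv2.INTER_CUBIC))
E
```

```text
scene0 green 67 [0.4637 0.2116 0.0841] [0.453 0.179] [0.481 0.223] [0.081 0.086]
scene0 red 181 [0.4974 0.4495 0.0618] [0.479 0.335] [0.516 0.468] [0.051 0.069]
top 2180 0.062370862369197144 ((0.5101101398468018, 0.20721513032913208), (0.2956182062625885, 0.13687588274478912), 89.64340209960938)
z near base 0.000559120869534746
scene0 highz 673 [0.5071 0.3348 0.099 ] [0.458 0.086] [0.539 0.462] [0.085 0.106]
side0 green 63 [0.4626 0.2141 0.0825] [0.452 0.18 ] [0.484 0.225] [0.073 0.085]
side0 red 49 [0.4952 0.4478 0.061 ] [0.478 0.333] [0.535 0.468] [0.051 0.068]
top 1832 0.06123579133148055 ((0.5075685381889343, 0.20801497995853424), (0.29471877217292786, 0.13399896025657654), 89.69627380371094)
z near base -0.0010242548214324243
side0 highz 1215 [0.5241 0.1217 0.0971] [ 0.483 -0.059] [0.815 0.462] [0.086 0.107]
```

View pics/z_scene0.png

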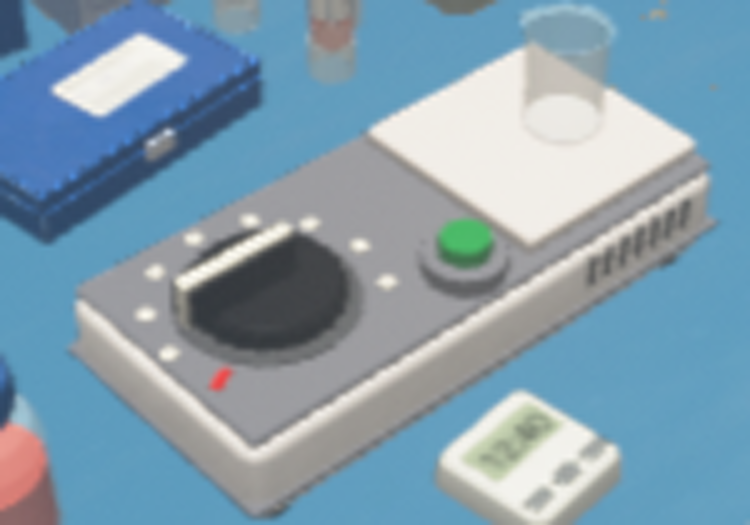

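View pics/z_side0.png

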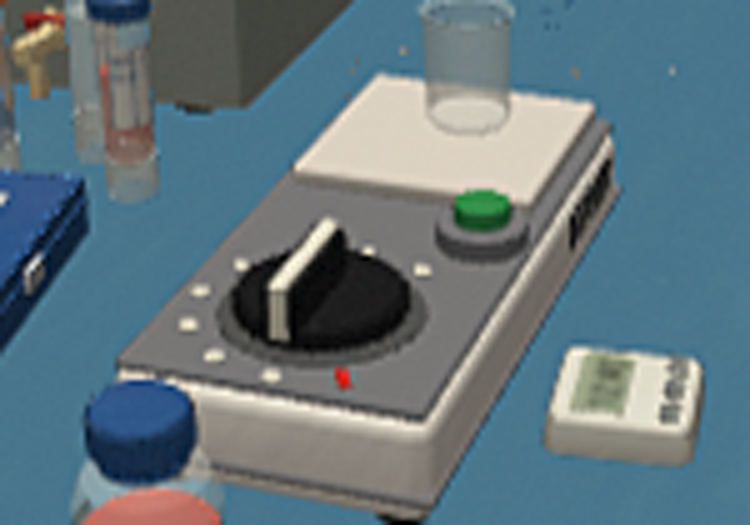

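```bash
python3 - <<'E'
from h import *
for n in ['scene0','side0']:
    c=load(n); P=cloud(c); h=c['img'].astype(int); z=P[...,2]
    d=np.hypot(P[...,0]-.509,P[...,1]-.2925)
    m=(d<.07)&(z>.092)&(z<.104)
    q=P[m]; w=h[m].min(1)>150
    print(n,len(q),w.sum())
    for s,nm in((q,'all'),(q[w],'white')):
        r=cv2.minAreaRect(s[:,:2].astype(np.float32)); print(nm,np.round(cv2.boxPoints(r),4).tolist(), s[:,2].max(), s.mean(0).round(4))
    qq=q[w&(q[:,2]>.097)]; 
    if len(qq)>5:
        u,sv,vt=np.linalg.svd(qq[:,:2]-qq[:,:2].mean(0)); print('dir',vt[0],np.degrees(np.arctan2(vt[0,1],vt[0,0])),qq[:,:2].mean(0))
    # dots
    top=(abs(z-.062)<.004)&(d>.049)&(d<.062)&(h.min(2)>170)
    nb,l,st,ce=cv2.connectedComponentsWithStats(top.astype(np.uint8))
    for i in range(1,nb):
        if st[i,4]>=3: 
            p=P[l==i].mean(0); e=p[:2]-[.509,.2925]; print('dot',p.round(4),st[i,4],np.degrees(np.arctan2(e[1],e[0])).round(1),np.hypot(*e).round(4))
    for nm,x0,x1,y0,y1,z0,z1 in [('beaker',.44,.6,.05,.19,.08,.14),('timer',.3,.43,.1,.35,.012,.03),('bottle',.3,.56,.36,.56,.03,.12),('blue',.57,.75,.2,.45,.01,.09)]:
        m=(P[...,0]>x0)&(P[...,0]<x1)&(P[...,1]>y0)&(P[...,1]<y1)&(z>z0)&(z<z1)
        q=P[m]
        if len(q): print(nm,len(q),np.percentile(q,[2,98],0).round(3).tolist())
E
```

```text
scene0 159 79
all [[0.5005000233650208, 0.27900001406669617], [0.519599974155426, 0.2786000072956085], [0.5210000276565552, 0.3393999934196472], [0.5019000172615051, 0.33980000019073486]] 0.10207353920089268 [0.5078 0.3108 0.0979]
white [[0.5037999749183655, 0.33869999647140503], [0.5059999823570251, 0.2784999907016754], [0.5184000134468079, 0.27889999747276306], [0.5162000060081482, 0.3391999900341034]] 0.10207353920089268 [0.5101 0.309  0.0998]
dir [0.00965825 0.99995336] 89.44661450952724 [0.50989721 0.30941453]
dot [0.5586 0.2622 0.0636] 6 -31.4 0.0581
dot [0.5382 0.2442 0.0638] 6 -58.8 0.0564
dot [0.5663 0.2902 0.0636] 11 -2.3 0.0573
dot [0.5106 0.2354 0.0638] 9 -88.4 0.0571
dot [0.5593 0.3189 0.0628] 11 27.7 0.0568
dot [0.4821 0.2426 0.0634] 11 -118.3 0.0567
dot [0.539  0.3389 0.0635] 12 57.1 0.0552
dot [0.5113 0.3463 0.0632] 12 87.6 0.0539
beaker 423 [[0.485, 0.084, 0.081], [0.528, 0.126, 0.131]]
timer 607 [[0.358, 0.21, 0.013], [0.418, 0.271, 0.022]]
bottle 857 [[0.494, 0.419, 0.032], [0.533, 0.467, 0.105]]
blue 1261 [[0.571, 0.204, 0.011], [0.748, 0.447, 0.075]]
side0 128 49
[... 286 characters left out ...]
, 0.2782000005245209], [0.5138999819755554, 0.33869999647140503], [0.5041000247001648, 0.33869999647140503]] 0.10101893593109756 [0.5083 0.3102 0.0989]
dir [0.00304936 0.99999535] 89.82528429701455 [0.50804628 0.31089561]
dot [0.5582 0.262  0.062 ] 4 -31.8 0.0579
dot [0.4809 0.2416 0.0619] 5 -118.9 0.0582
dot [0.5652 0.2893 0.0624] 4 -3.2 0.0563
dot [0.5582 0.318  0.0618] 6 27.4 0.0554
dot [0.5378 0.3374 0.0616] 5 57.3 0.0534
dot [0.5089 0.3459 0.062 ] 4 90.1 0.0534
beaker 426 [[0.483, 0.083, 0.081], [0.524, 0.126, 0.129]]
timer 469 [[0.356, 0.212, 0.013], [0.417, 0.271, 0.02]]
bottle 1172 [[0.492, 0.429, 0.032], [0.538, 0.467, 0.103]]
blue 1244 [[0.571, 0.204, 0.011], [0.748, 0.366, 0.061]]
```

```bash
cat >> h.py <<'E'
def pose():
    o=robot.get_obs(); M=R.from_quat(o['tool_rot']).as_matrix(); return np.array(o['position']),M,o
def st():
    p,M,o=pose(); print('t',round(o['time'],2),'p',(p*1000).round(1),'xh',np.degrees(np.arctan2(M[1,0],M[0,0])).round(2),'zt',M[:,2].round(4),'F',np.round(o['ft_force'],1),'q',np.round(o['q'],2),'w',round(o['grip_width']*1000,1))
def plan(goals,first_grip=None):
    # goals: list of (x,y,z mm, xheading deg, nrows)
    p,M,o=pose(); p=p*1000
    for (x,y,z,hd,n) in goals:
        c,s=np.cos(np.radians(hd)),np.sin(np.radians(hd))
        G=np.array([[c,s,0],[s,-c,0],[0,0,-1.]])
        rv=(R.from_matrix(M).inv()*R.from_matrix(G)).as_rotvec()
        g=np.array([x,y,z]); p0=p.copy(); M0=M.copy()
        for i in range(1,n+1):
            t=p0+(g-p0)*i/n; d=M.T@(t-p); d=np.round(d,1); a=np.round(rv/n,4)
            print('{"dx":%g,"dy":%g,"dz":%g,"ax":%g,"ay":%g,"az":%g},'%(*d,*a), np.linalg.norm(d).round(1), np.degrees(np.linalg.norm(a)).round(2))
            p=p+M@d; M=M@R.from_rotvec(a).as_matrix()
        print('--')
E
python3 - <<'E'
from h import *
for n in ['scene0','side0']:
    P=cloud(load(n)); z=P[...,2]
    m=(z>.14)&(z<.6)&(P[...,0]>.3)&(P[...,0]<1)&(P[...,1]>-.4)&(P[...,1]<.6)
    q=P[m]; print(n,len(q),np.percentile(q,[0.5,99.5],0).round(3).tolist())
    H,_,_=np.histogram2d(q[:,0],q[:,1],bins=[np.arange(.3,1.01,.1),np.arange(-.4,.61,.1)]);print(H.astype(int))
st()
plan([(480,-420,230,57,8),(530,-60,230,115,8),(460,327,200,180,8)])
E
```

```text
scene0 15660 [[0.655, -0.396, 0.141], [0.991, 0.506, 0.332]]
[[   0    0    0    0    0    0    0    0    0    0]
 [   0    0    0    0    0    0    0    0    0    0]
 [   0    0    0    0    0    0    0    0    0    0]
 [1228 1384 1594 1843 1402    0    0    0   10    0]
 [   0    0    0    0 1747    0    0    0  655  119]
 [  80   83   71    0 1487    0    0    0    0    0]
 [ 829  896  719  324 1166    0    0   12    0   11]]
side0 13734 [[0.653, -0.393, 0.14], [0.999, 0.507, 0.331]]
[[   0    0    0    0    0    0    0    0    0    0]
 [   0    0    0    0    0    0    0    0    0    0]
 [   0    0    0    0    0    0    0    0    0    0]
 [ 592  712  868 1063 1565    0    0    0   17    0]
 [   0    0    0    0 2617    0    0    0  760  146]
 [   0    0    0    0 2435    0    0    0    0    0]
 [ 298  264  203  112 1985    0    0   97    0    0]]
t 0.15 p [ 189.9 -594.8  221.8] xh 17.7 zt [-2.0e-04  1.7e-03 -1.0e+00] F [ 0.5 -1.  -0. ] q [-1.44  0.53  1.43  0.    1.18 -0.18] w 87.2
{"dx":41.2,"dy":-9.8,"dz":-1,"ax":-0.0002,"ay":-0.0001,"az":-0.0857}, 42.4 4.91
{"dx":41.9,"dy":-6
[... 929 characters left out ...]
66}, 45.5 7.25
{"dx":43.1,"dy":14.3,"dz":0,"ax":0,"ay":0,"az":-0.1266}, 45.4 7.25
{"dx":40.9,"dy":19.7,"dz":0,"ax":0,"ay":0,"az":-0.1266}, 45.4 7.25
--
{"dx":47.5,"dy":12.5,"dz":3.7,"ax":0,"ay":0,"az":-0.1418}, 49.3 8.12
{"dx":45.3,"dy":19.1,"dz":3.8,"ax":0,"ay":0,"az":-0.1418}, 49.3 8.12
{"dx":42.2,"dy":25.4,"dz":3.7,"ax":0,"ay":0,"az":-0.1418}, 49.4 8.12
{"dx":38.1,"dy":31,"dz":3.8,"ax":0,"ay":0,"az":-0.1418}, 49.3 8.12
{"dx":33.4,"dy":36.1,"dz":3.7,"ax":0,"ay":0,"az":-0.1418}, 49.3 8.12
{"dx":27.9,"dy":40.4,"dz":3.8,"ax":0,"ay":0,"az":-0.1418}, 49.2 8.12
{"dx":22,"dy":44,"dz":3.7,"ax":0,"ay":0,"az":-0.1418}, 49.3 8.12
{"dx":15.5,"dy":46.7,"dz":3.8,"ax":0,"ay":0,"az":-0.1418}, 49.4 8.12
--
```

```bash
python3 - <<'E'
from h import *
plan([(400,-400,230,70,7),(460,-60,230,125,8),(460,327,200,180,8)])
E
```

```text
{"dx":37.1,"dy":-17.4,"dz":-1.1,"ax":-0.0002,"ay":-0.0002,"az":-0.1304}, 41.0 7.47
{"dx":39,"dy":-12.4,"dz":-1.2,"ax":-0.0002,"ay":-0.0002,"az":-0.1304}, 40.9 7.47
{"dx":40.2,"dy":-7.3,"dz":-1.1,"ax":-0.0002,"ay":-0.0002,"az":-0.1304}, 40.9 7.47
{"dx":40.9,"dy":-1.9,"dz":-1.2,"ax":-0.0002,"ay":-0.0002,"az":-0.1304}, 41.0 7.47
{"dx":40.8,"dy":3.3,"dz":-1.2,"ax":-0.0002,"ay":-0.0002,"az":-0.1304}, 41.0 7.47
{"dx":40,"dy":8.7,"dz":-1.1,"ax":-0.0002,"ay":-0.0002,"az":-0.1304}, 40.9 7.47
{"dx":38.6,"dy":13.8,"dz":-1.2,"ax":-0.0002,"ay":-0.0002,"az":-0.1304}, 41.0 7.47
--
{"dx":42.5,"dy":-7.5,"dz":-0,"ax":-0,"ay":0,"az":-0.12}, 43.2 6.88
{"dx":43.1,"dy":-2.3,"dz":-0,"ax":-0,"ay":0,"az":-0.12}, 43.2 6.88
{"dx":43.1,"dy":2.8,"dz":-0,"ax":-0,"ay":0,"az":-0.12}, 43.2 6.88
{"dx":42.4,"dy":7.9,"dz":-0,"ax":-0,"ay":0,"az":-0.12}, 43.1 6.88
{"dx":41.1,"dy":13,"dz":-0.1,"ax":-0,"ay":0,"az":-0.12}, 43.1 6.88
{"dx":39.3,"dy":17.8,"dz":0,"ax":-0,"ay":0,"az":-0.12}, 43.1 6.88
{"dx":36.9,"dy":22.4,"dz":0,"ax":-0,"ay":0,"az":-0.12}, 43.2 6.88
{"dx":34,"dy":26.7,"dz":0,"ax":-0,"ay":0,"az":-0.12}, 43.2 6.88
--
{"dx":39.6,"dy":27.7,"dz":3.7,"ax":-0,"ay":-0,"az":-0.12}, 48.5 6.88
{"dx":36,"dy":32.3,"dz":3.8,"ax":-0,"ay":-0,"az":-0.12}, 48.5 6.88
{"dx":31.9,"dy":36.4,"dz":3.7,"ax":-0,"ay":-0,"az":-0.12}, 48.5 6.88
{"dx":27.3,"dy":39.9,"dz":3.8,"ax":-0,"ay":-0,"az":-0.12}, 48.5 6.88
{"dx":22.4,"dy":42.9,"dz":3.7,"ax":-0,"ay":-0,"az":-0.12}, 48.5 6.88
{"dx":17,"dy":45.3,"dz":3.7,"ax":-0,"ay":-0,"az":-0.12}, 48.5 6.88
{"dx":11.5,"dy":47,"dz":3.8,"ax":-0,"ay":-0,"az":-0.12}, 48.5 6.88
{"dx":5.8,"dy":48,"dz":3.7,"ax":-0,"ay":-0,"az":-0.12}, 48.5 6.88
--
```

```bash
python3 -m inch '[{"dx":37,"dy":-17,"dz":-1,"az":-0.13,"gripper":0},{"dx":39,"dy":-12,"dz":-1,"az":-0.13,"gripper":0},{"dx":40,"dy":-7,"dz":-1,"az":-0.13,"gripper":0},{"dx":41,"dy":-2,"dz":-1,"az":-0.13,"gripper":0},{"dx":41,"dy":3,"dz":-1,"az":-0.13,"gripper":0},{"dx":40,"dy":9,"dz":-1,"az":-0.13,"gripper":0},{"dx":39,"dy":14,"dz":-1,"az":-0.13,"gripper":0}]' 10
python3 -c "
from h import *
st()"
```

```text
t 0.15 p [ 189.9 -594.8  221.8] xh 17.7 zt [-2.0e-04  1.7e-03 -1.0e+00] F [ 0.5 -1.  -0. ] q [-1.44  0.53  1.43  0.    1.18 -0.18] w 87.2invalid input
```

```bash
python3 -m inch '[{"ax":0,"ay":0,"dx":37,"dy":-17,"dz":-1,"az":-0.13,"gripper":0},{"ax":0,"ay":0,"dx":39,"dy":-12,"dz":-1,"az":-0.13,"gripper":0},{"ax":0,"ay":0,"dx":40,"dy":-7,"dz":-1,"az":-0.13,"gripper":0},{"ax":0,"ay":0,"dx":41,"dy":-2,"dz":-1,"az":-0.13,"gripper":0},{"ax":0,"ay":0,"dx":41,"dy":3,"dz":-1,"az":-0.13,"gripper":0},{"ax":0,"ay":0,"dx":40,"dy":9,"dz":-1,"az":-0.13,"gripper":0},{"ax":0,"ay":0,"dx":39,"dy":14,"dz":-1,"az":-0.13,"gripper":0}]' 10
python3 -c "
from h import *
st()"
```

```text
time: 0.85
position: [0.402, -0.4, 0.2294]
tool_rot: [0.819, 0.574, 0.0, -0.0]
ft_force: [-0.3, 0.3, 0.2]
grip_width: 0.039
t 0.85 p [ 402.  -400.   229.4] xh 70.13 zt [-2.e-04  4.e-04 -1.e+00] F [-0.3  0.3  0.2] q [-0.98  0.44  1.57  0.    1.13 -0.63] w 39.0
```

```bash
python3 -m inch '[{"ax":0,"ay":0,"dx":42,"dy":-7,"dz":0,"az":-0.12,"gripper":0},{"ax":0,"ay":0,"dx":43,"dy":-2,"dz":0,"az":-0.12,"gripper":0},{"ax":0,"ay":0,"dx":43,"dy":3,"dz":0,"az":-0.12,"gripper":0},{"ax":0,"ay":0,"dx":42,"dy":8,"dz":0,"az":-0.12,"gripper":0},{"ax":0,"ay":0,"dx":41,"dy":13,"dz":0,"az":-0.12,"gripper":0},{"ax":0,"ay":0,"dx":39,"dy":18,"dz":0,"az":-0.12,"gripper":0},{"ax":0,"ay":0,"dx":37,"dy":22,"dz":0,"az":-0.12,"gripper":0},{"ax":0,"ay":0,"dx":34,"dy":27,"dz":0,"az":-0.12,"gripper":0}]' 10
python3 -m inch '[{"ax":0,"ay":0,"dx":40,"dy":28,"dz":4,"az":-0.12,"gripper":0},{"ax":0,"ay":0,"dx":36,"dy":32,"dz":4,"az":-0.12,"gripper":0},{"ax":0,"ay":0,"dx":32,"dy":36,"dz":4,"az":-0.12,"gripper":0},{"ax":0,"ay":0,"dx":27,"dy":40,"dz":4,"az":-0.12,"gripper":0},{"ax":0,"ay":0,"dx":22,"dy":43,"dz":4,"az":-0.12,"gripper":0},{"ax":0,"ay":0,"dx":17,"dy":45,"dz":4,"az":-0.12,"gripper":0},{"ax":0,"ay":0,"dx":12,"dy":47,"dz":4,"az":-0.12,"gripper":0},{"ax":0,"ay":0,"dx":6,"dy":48,"dz":4,"az":-0.12,"gripper":0}]' 10
python3 -c "
from h import *
st();snap('side','side1');snap('scene','scene1');snap('wrist','wrist1')"
```

```text
time: 1.65
position: [0.4629, -0.0613, 0.2295]
tool_rot: [0.461, 0.887, 0.0, -0.0]
ft_force: [1.1, -0.6, -0.3]
grip_width: 0.0005
time: 2.45
position: [0.4629, 0.3256, 0.1972]
tool_rot: [-0.001, 1.0, -0.0, -0.0]
ft_force: [1.0, -0.5, -0.1]
grip_width: 0.0005
t 2.45 p [462.9 325.6 197.2] xh -179.85 zt [-2.e-04 -3.e-04 -1.e+00] F [ 1.  -0.5 -0.1] q [ 0.42  0.48  1.61 -0.    1.05 -1.16] w 0.5
```

View pics/side1.png

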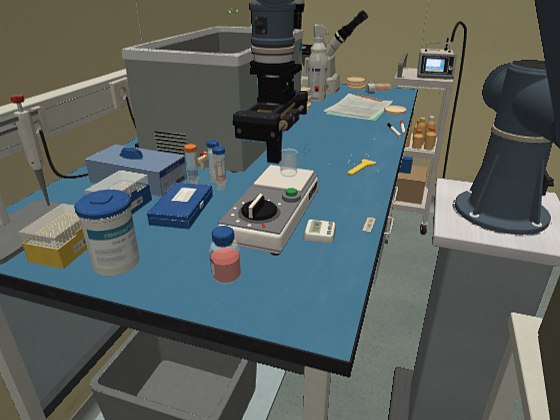

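View pics/wrist1.png

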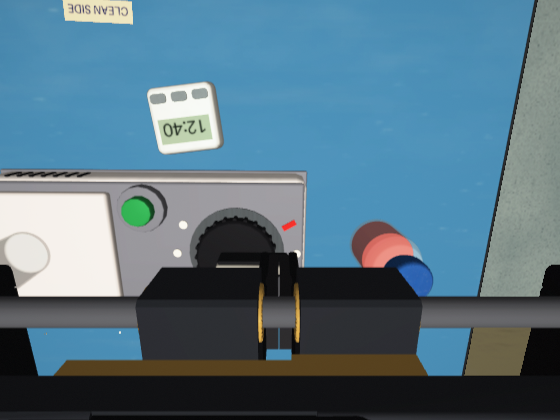

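Side view: closed fingers hover near (272,150), above the bench in front of the dial at (258,210). Wrist view: red bar at (289,225), green button at (137,211). I'll use the wrist view as a second check on the axis.

```bash
python3 - <<'E'
from h import *
c=load('wrist1'); P=cloud(c); h=c['img'].astype(int); r,g,b=h[...,0],h[...,1],h[...,2]; z=P[...,2]
m=(r>g+80)&(r>b+80)&(z>.055)&(z<.07); m[:, :200]=0
m[:, 330:]=0
q=P[m];rb=q.mean(0);print('red',len(q),rb,'axis',rb[:2]-.056*np.array([-.5,.866]))
m=(g>r+50)&(g>b+30)&(z>.05); q=P[m]; q=q[q[:,2]>.08]; print('green',len(q),q.mean(0),q.min(0),q.max(0))
for n in('scene0','side0','scene1','side1'):
    c=load(n);P=cloud(c); h=c['img'].astype(int); r,g,b=h[...,0],h[...,1],h[...,2]; z=P[...,2]
    m=(r>g+80)&(r>b+80)&(z>.055)&(z<.067)&(P[...,1]<.36)&(P[...,1]>.3); q=P[m]; rb=q.mean(0); print(n,'red',len(q),rb,'axis',rb[:2]-.056*np.array([-.5,.866]))
E
```

```text
red 81 [0.48162761 0.33942666 0.06233436] axis [0.50962761 0.29093066]
green 666 [0.46355569 0.21037175 0.08356212] [0.38464233 0.19802573 0.08002945] [0.47683317 0.32888986 0.35845602]
scene0 red 11 [0.48221616 0.34057908 0.0633648 ] axis [0.51021616 0.29208308]
side0 red 9 [0.48071689 0.33910044 0.06269666] axis [0.50871689 0.29060444]
scene1 red 11 [0.48182831 0.34084577 0.06382756] axis [0.50982831 0.29234977]
side1 red 9 [0.48080637 0.33887278 0.06255044] axis [0.50880637 0.29037678]
```

```bash
python3 -m inch '[{"ax":0,"ay":0,"az":0,"dx":-4,"dy":0.5,"dz":35,"gripper":0},{"ax":0,"ay":0,"az":0,"dx":-4,"dy":0.5,"dz":40,"gripper":0},{"ax":0,"ay":0,"az":0,"dx":-2,"dy":0.5,"dz":30,"gripper":0},{"ax":0,"ay":0,"az":0,"dx":0,"dy":0,"dz":10,"gripper":0},{"ax":0,"ay":0,"az":0,"dx":0,"dy":0,"dz":0,"gripper":0}]' 10
python3 -c "
from h import *
st();snap('side','side2');c=snap('scene','scene2')
cv2.imwrite('pics/z2.png',np.hstack([cv2.resize(load(n)['img'][a:a+100,b:b+100,::-1],(400,400)) for n,a,b in(('scene2',165,200),('side2',150,200))]))"
```

```text
time: 3.1
position: [0.4726, 0.3235, 0.0813]
tool_rot: [0.002, 1.0, -0.001, -0.002]
ft_force: [0.6, -0.0, 0.5]
grip_width: 0.0004
t 3.1 p [472.6 323.5  81.3] xh 179.73 zt [-0.0037 -0.0018 -1.    ] F [ 0.6 -0.   0.5] q [ 0.41  0.66  1.68 -0.    0.81 -1.16] w 0.4
```

View pics/z2.png

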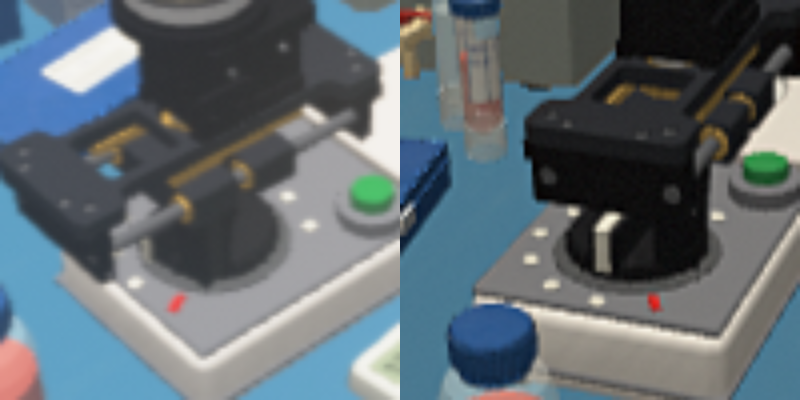

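The finger stands clear on the robot side of the pointer. The side crop shows the white pointer end at about (605,245), still at the first dot. Approaching.

```bash
python3 -m inch '[{"ax":0,"ay":0,"az":0,"dx":-9,"dy":2,"dz":0,"gripper":0},{"ax":0,"ay":0,"az":0,"dx":-5,"dy":1,"dz":0,"gripper":0},{"ax":0,"ay":0,"az":0,"dx":-3,"dy":0,"dz":0,"gripper":0},{"ax":0,"ay":0,"az":0,"dx":0,"dy":0,"dz":0,"gripper":0}]'
python3 -m inch '[{"ax":0,"ay":0,"az":0,"dx":-2,"dy":0,"dz":0,"gripper":0},{"ax":0,"ay":0,"az":0,"dx":0,"dy":0,"dz":0,"gripper":0}]'
python3 -c "
from h import *
st()"
```

```text
time: 3.6
position: [0.491, 0.3283, 0.0832]
tool_rot: [0.001, 1.0, 0.0, 0.0]
ft_force: [-0.1, -0.1, 0.4]
grip_width: 0.0008
time: 3.8
position: [0.4913, 0.328, 0.0825]
tool_rot: [0.001, 1.0, -0.0, -0.001]
ft_force: [-3.8, 1.3, 2.6]
grip_width: 0.0004
t 3.8 p [491.3 328.   82.5] xh 179.84 zt [-2.2e-03 -4.0e-04 -1.0e+00] F [-3.8  1.3  2.6] q [ 0.4   0.67  1.63  0.    0.84 -1.17] w 0.4
```

Contact, 3.8 N. Now I'll turn in arc steps.

```bash
python3 -m inch '[{"ax":0,"ay":0,"az":0.08,"dx":-3,"dy":1.3,"dz":0,"gripper":0},{"ax":0,"ay":0,"az":0.08,"dx":-3,"dy":1.3,"dz":0,"gripper":0},{"ax":0,"ay":0,"az":0.08,"dx":-3,"dy":1.3,"dz":0,"gripper":0},{"ax":0,"ay":0,"az":0.08,"dx":-3,"dy":1.3,"dz":0,"gripper":0},{"ax":0,"ay":0,"az":0,"dx":0,"dy":0,"dz":0,"gripper":0}]'
cat >> h.py <<'E'
A=np.array([509.6,291.2])
def tp():
    p,M,o=pose(); d=M[:2,:2].T@(p[:2]*1000-A); xh=np.degrees(np.arctan2(M[1,0],M[0,0]))
    print('offset tool x,y',d.round(1),'face dial angle',np.radians((120-(xh-90)+360)%360).round(3),'z',p[2].round(4),'F tool',(M.T@o['ft_force']).round(1),'t',round(o['time'],2))
def ptr(tag):
    out=[]
    for n in('scene','side'):
        c=snap(n,n+tag); P=cloud(c)*1000; h=c['img'].astype(int); z=P[...,2]
        d=np.hypot(P[...,0]-A[0],P[...,1]-A[1]); m=(d<52)&(z>78)&(z<104)&(h.min(2)>120)
        m&=(h.max(2)-h.min(2)<60)
        q=P[m]; 
        if len(q)<5: print(n,'few',len(q)); continue
        far=q[np.hypot(*(q[:,:2]-A).T)>30]
        if len(far): 
            e=far.mean(0)[:2]-A; print(n,len(q),'far mean',far.mean(0).round(1),'dial(rad)',np.radians((120-np.degrees(np.arctan2(e[1],e[0])))%360).round(3),'(R',np.hypot(*e).round(1),')')
    s=A/1000
    cv2.imwrite('pics/z'+tag+'.png',np.hstack([cv2.resize(load(n+tag)['img'][a:a+100,b:b+100,::-1],(400,400)) for n,a,b in(('scene',165,200),('side',150,200))]))
E
python3 -c "
from h import *
st();tp();ptr('3')"
```

```text
time: 4.3
position: [0.5062, 0.3319, 0.0826]
tool_rot: [0.16, 0.987, 0.0, 0.001]
ft_force: [-0.4, 0.9, 0.3]
grip_width: 0.0004
t 4.3 p [506.2 331.9  82.6] xh 161.53 zt [ 2.4e-03  3.0e-04 -1.0e+00] F [-0.4  0.9  0.3] q [ 0.4   0.68  1.6  -0.    0.86 -0.85] w 0.4
offset tool x,y [16.1 37.5] face dial angle 0.846 z 0.0826 F tool [ 0.6  0.7 -0.3] t 4.3
scene 48 far mean [530.9 334.4  91.6] dial(rad) 0.981 (R 48.2 )
side 22 far mean [529.4 329.8  95.9] dial(rad) 0.998 (R 43.3 )
```

View pics/z3.png

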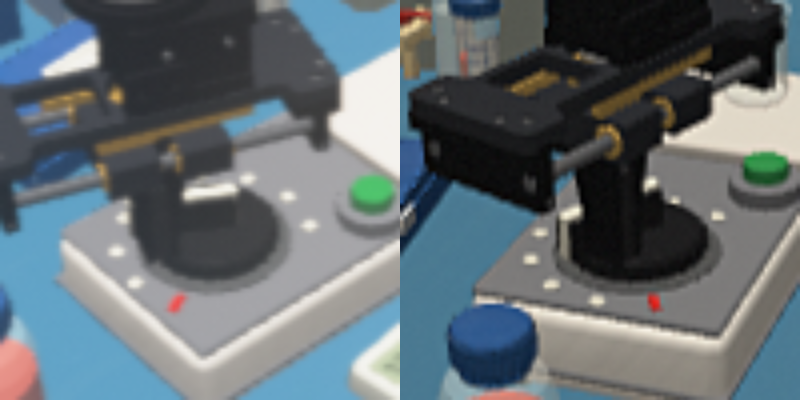

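The pointer sprang on to the second dot: both views read about 0.99 and 1.05 is expected, and the force is gone. On to the third.

```bash
python3 -m inch '[{"ax":0,"ay":0,"az":0.08,"dx":-3,"dy":1.2,"dz":0,"gripper":0},{"ax":0,"ay":0,"az":0.08,"dx":-3,"dy":1.2,"dz":0,"gripper":0},{"ax":0,"ay":0,"az":0.08,"dx":-3,"dy":1.2,"dz":0,"gripper":0},{"ax":0,"ay":0,"az":0.08,"dx":-3,"dy":1.2,"dz":0,"gripper":0},{"ax":0,"ay":0,"az":0.08,"dx":-3,"dy":1.2,"dz":0,"gripper":0},{"ax":0,"ay":0,"az":0.08,"dx":-3,"dy":1.2,"dz":0,"gripper":0},{"ax":0,"ay":0,"az":0.06,"dx":-2.2,"dy":0.9,"dz":0,"gripper":0},{"ax":0,"ay":0,"az":0,"dx":0,"dy":0,"dz":0,"gripper":0}]'
python3 -c "
from h import *
tp();ptr('4')"
```

```text
time: 5.2
position: [0.5265, 0.3279, 0.0826]
tool_rot: [0.418, 0.909, 0.0, 0.0]
ft_force: [-0.2, -1.2, -0.1]
grip_width: 0.0004
offset tool x,y [16.8 36.8] face dial angle 1.385 z 0.0826 F tool [-0.8 -0.9  0.1] t 5.2
scene 63 far mean [537.8 305.2  99.4] dial(rad) 1.633 (R 31.4 )
side 34 far mean [547.3 315.3  94.9] dial(rad) 1.525 (R 44.7 )
```

View pics/z4.png

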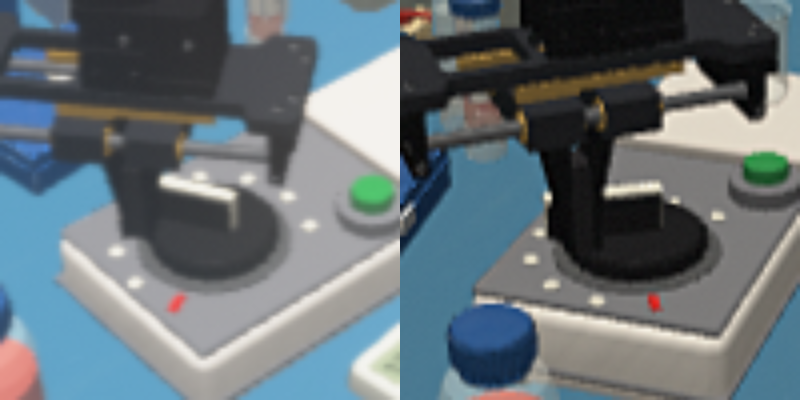

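The pointer is at the third dot (about 1.57), seen clear of the finger, and no force is left. On to the fourth.

```bash
python3 -m inch '[{"ax":0,"ay":0,"az":0.08,"dx":-3,"dy":1.2,"dz":0,"gripper":0},{"ax":0,"ay":0,"az":0.08,"dx":-3,"dy":1.2,"dz":0,"gripper":0},{"ax":0,"ay":0,"az":0.08,"dx":-3,"dy":1.2,"dz":0,"gripper":0},{"ax":0,"ay":0,"az":0.08,"dx":-3,"dy":1.2,"dz":0,"gripper":0},{"ax":0,"ay":0,"az":0.08,"dx":-3,"dy":1.2,"dz":0,"gripper":0},{"ax":0,"ay":0,"az":0.08,"dx":-3,"dy":1.2,"dz":0,"gripper":0},{"ax":0,"ay":0,"az":0.06,"dx":-2.2,"dy":0.9,"dz":0,"gripper":0},{"ax":0,"ay":0,"az":0,"dx":0,"dy":0,"dz":0,"gripper":0}]'
python3 -c "
from h import *
tp();ptr('5')"
```

```text
time: 6.1
position: [0.5425, 0.3138, 0.0825]
tool_rot: [0.645, 0.764, -0.0, 0.0]
ft_force: [0.0, -0.2, -0.2]
grip_width: 0.0004
offset tool x,y [16.7 36.2] face dial angle 1.925 z 0.0825 F tool [-0.2 -0.   0.2] t 6.1
scene 52 far mean [542.7 297.9  96.9] dial(rad) 1.895 (R 33.8 )
```

View pics/z5.png

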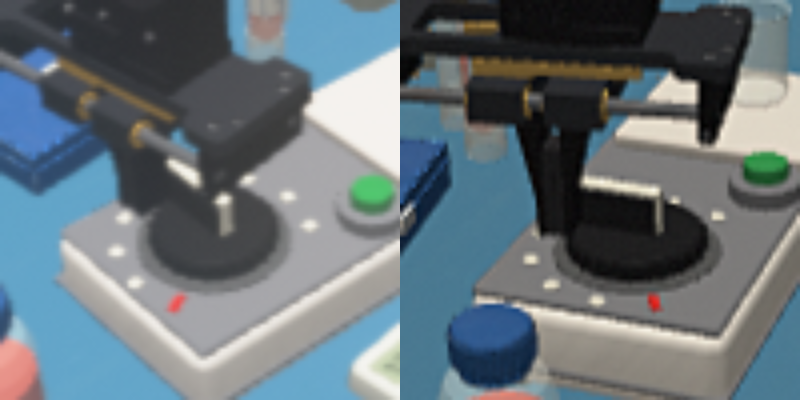

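```bash
cat >> h.py <<'E'
def ridge(f):
    c=load(f); P=cloud(c)*1000; h=c['img'].astype(int); z=P[...,2]
    d=np.hypot(P[...,0]-A[0],P[...,1]-A[1]); m=(d<52)&(z>96.5)&(z<104)&(h.min(2)>110)&(h.max(2)-h.min(2)<60)
    q=P[m][:,:2]
    if len(q)<6: print(f,'few',len(q));return
    v=cv2.fitLine(q.astype(np.float32),cv2.DIST_HUBER,0,.01,.01).ravel(); e=q.mean(0)-A; s=np.sign(v[:2]@e); 
    print(f,len(q),'dial',np.radians((120-np.degrees(np.arctan2(s*v[1],s*v[0])))%360).round(3), 'extent',np.min((q-A)@v[:2]*s).round(1),np.max((q-A)@v[:2]*s).round(1))
E
python3 -c "
from h import *
for k in '345':
  ridge('scene'+k);ridge('side'+k)"
```

```text
scene3 44 dial 1.047 extent -12.6 48.8
side3 19 dial 1.056 extent -13.7 46.5
scene4 63 dial 1.59 extent -13.0 31.4
side4 33 dial 1.536 extent -14.5 45.9
scene5 38 dial 2.056 extent -13.4 34.7
side5 43 dial 2.096 extent -14.2 28.0
```

The ridge fit gives 2.06 and 2.10, so it is clicked in at the fourth dot (2.094). For the last click I'll slow down near the end.

```bash
python3 -m inch '[{"ax":0,"ay":0,"az":0.08,"dx":-3,"dy":1.2,"dz":0,"gripper":0},{"ax":0,"ay":0,"az":0.08,"dx":-3,"dy":1.2,"dz":0,"gripper":0},{"ax":0,"ay":0,"az":0.08,"dx":-3,"dy":1.2,"dz":0,"gripper":0},{"ax":0,"ay":0,"az":0.08,"dx":-3,"dy":1.2,"dz":0,"gripper":0},{"ax":0,"ay":0,"az":0.06,"dx":-2.2,"dy":0.9,"dz":0,"gripper":0},{"ax":0,"ay":0,"az":0.04,"dx":-1.5,"dy":0.6,"dz":0,"gripper":0},{"ax":0,"ay":0,"az":0.04,"dx":-1.5,"dy":0.6,"dz":0,"gripper":0},{"ax":0,"ay":0,"az":0,"dx":0,"dy":0,"dz":0,"gripper":0}]'
python3 -c "
from h import *
tp();ptr('6');ridge('scene6');ridge('side6')"
```

```text
time: 7.0
position: [0.5487, 0.2967, 0.0825]
tool_rot: [0.802, 0.597, -0.0, -0.0]
ft_force: [0.1, 0.1, -0.6]
grip_width: 0.0002
offset tool x,y [16.5 35.8] face dial angle 2.385 z 0.0825 F tool [0.1 0.1 0.6] t 7.0
side 49 far mean [538.9 273.5  98.6] dial(rad) 2.638 (R 34.3 )
scene6 31 dial 5.812 extent -14.3 14.6
side6 49 dial 2.646 extent -14.4 37.6
```

View pics/z6.png

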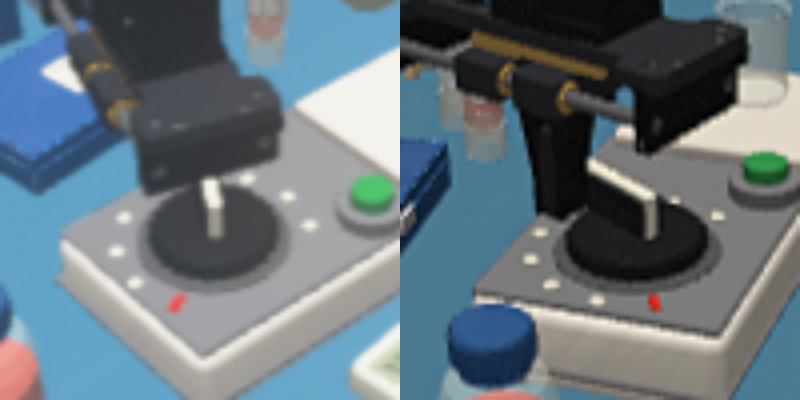

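The pointer clicked in at the fifth dot (side view fit 2.646) and the finger is free of it. I'll back off, rise, and look again.

```bash
python3 -m inch '[{"ax":0,"ay":0,"az":0,"dx":6,"dy":0,"dz":0,"gripper":0},{"ax":0,"ay":0,"az":0,"dx":6,"dy":0,"dz":-10,"gripper":0},{"ax":0,"ay":0,"az":0,"dx":0,"dy":0,"dz":-40,"gripper":0},{"ax":0,"ay":0,"az":0,"dx":0,"dy":0,"dz":-30,"gripper":0},{"ax":0,"ay":0,"az":0,"dx":0,"dy":0,"dz":0,"gripper":0}]'
python3 - <<'E'
from h import *
st();tp();ptr('7');ridge('scene7');ridge('side7')
for n in('scene7','side7'):
    c=load(n);P=cloud(c)*1000
    h=c['img'].astype(int); m=(h[...,1]>h[...,0]+50)&(h[...,1]>h[...,2]+30)&(P[...,2]>78)&(P[...,1]<260); print('btn',P[m].mean(0).round(1),P[m].max(0).round(1))
    d=np.hypot(P[...,0]-464.3,P[...,1]-210)
    for a in range(0,30,4):
        s=P[(d>=a)&(d<a+4)][:,2]; print(a,len(s),np.percentile(s,[10,50,90]).round(1) if len(s) else '')
    for nm,x0,x1,y0,y1,z0,z1 in [('beaker',.44,.6,.05,.19,.08,.14),('timer',.3,.43,.1,.35,.012,.03),('bottle',.3,.56,.36,.56,.03,.12)]:
        m=(P[...,0]>x0*1e3)&(P[...,0]<x1*1e3)&(P[...,1]>y0*1e3)&(P[...,1]<y1*1e3)&(P[...,2]>z0*1e3)&(P[...,2]<z1*1e3); print(nm,np.percentile(P[m],[2,98],0).round(0).tolist())
plan([(464,210,140,90,3),(464,210,95,90,2)])
E
```

```text
time: 7.6
position: [0.5559, 0.3103, 0.1684]
tool_rot: [0.802, 0.597, 0.006, 0.002]
ft_force: [0.9, -1.2, -0.8]
grip_width: 0.0004
t 7.6 p [555.9 310.3 168.4] xh 73.33 zt [ 0.011   0.004  -0.9999] F [ 0.9 -1.2 -0.8] q [0.33 0.6  1.46 0.   1.07 0.62] w 0.4
offset tool x,y [31.6 38.9] face dial angle 2.385 z 0.1684 F tool [-0.9  1.1  0.8] t 7.6
scene 96 far mean [542.7 273.2  98.4] dial(rad) 2.593 (R 37.7 )
side 54 far mean [542.5 272.1  98.7] dial(rad) 2.62 (R 38.0 )
scene7 80 dial 2.642 extent -13.6 47.8
side7 56 dial 2.603 extent -15.5 48.4
btn [463.7 211.3  83.8] [476.6 221.6  86.4]
0 9 [-881.7   83.3   84.3]
4 26 [-881.4   83.2   84.8]
8 70 [-879.4   82.1   85. ]
12 74 [-881.3   73.4   80.4]
16 136 [-880.1   66.3   75.3]
20 175 [-879.8   51.    69.1]
24 195 [-879.4   31.    62.3]
28 208 [-880.5   38.8   65. ]
beaker [[485.0, 86.0, 82.0], [528.0, 126.0, 131.0]]
timer [[357.0, 210.0, 14.0], [418.0, 271.0, 22.0]]
bottle [[494.0, 419.0, 32.0], [534.0, 467.0, 104.0]]
btn [447.7 137.8  83.2] [473.8 223.6 103.9]
0 5 [83.  83.7 83.9]
4 16 [82.2 83.2 84.3]
8 40 [74.9 81.5 83.5]
12 46 [72.  74.6 81.7]
16 72 [61.2 69.3 73.3]
20 93 [ 0.2 63.5 72.8]
24 101 [-0.7 50.6 61.7]
28 90 [-0.3 49.2 61.8]
beaker [[483.0, 84.0, 82.0], [524.0, 126.0, 129.0]]
timer [[356.0, 210.0, 13.0], [417.0, 271.0, 20.0]]
bottle [[492.0, 429.0, 32.0], [538.0, 467.0, 103.0]]
{"dx":-40.1,"dy":-18.9,"dz":7.9,"ax":0.0008,"ay":-0.0005,"az":-0.0971}, 45.0 5.56
{"dx":-38.1,"dy":-22.7,"dz":8,"ax":0.0008,"ay":-0.0005,"az":-0.0971}, 45.1 5.56
{"dx":-35.7,"dy":-26.3,"dz":8,"ax":0.0008,"ay":-0.0005,"az":-0.0971}, 45.1 5.56
--
{"dx":-0,"dy":-0,"dz":22.5,"ax":0.0001,"ay":0.0001,"az":0.0001}, 22.5 0.01
{"dx":-0,"dy":-0,"dz":22.5,"ax":0.0001,"ay":0.0001,"az":0.0001}, 22.5 0.01
--
```

View pics/z7.png

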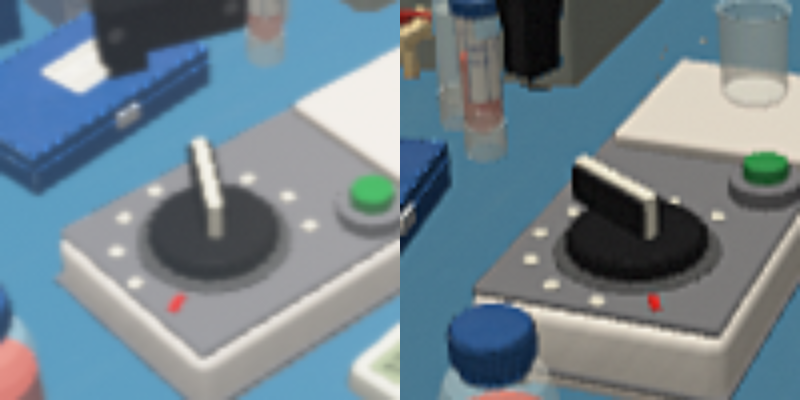

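The dial reads 2.60 to 2.64, in at the fifth dot, and the beaker, bottle and timer have not moved. Going to the button.

```bash
python3 -m inch '[{"ax":0,"ay":0,"az":-0.1,"dx":-40,"dy":-19,"dz":8,"gripper":0},{"ax":0,"ay":0,"az":-0.1,"dx":-38,"dy":-23,"dz":8,"gripper":0},{"ax":0,"ay":0,"az":-0.1,"dx":-36,"dy":-26,"dz":8,"gripper":0},{"ax":0,"ay":0,"az":0,"dx":0,"dy":0,"dz":22,"gripper":0},{"ax":0,"ay":0,"az":0,"dx":0,"dy":0,"dz":20,"gripper":0},{"ax":0,"ay":0,"az":0,"dx":0,"dy":0,"dz":0,"gripper":0}]'
python3 -c "
from h import *
st()"
```

```text
time: 8.3
position: [0.4607, 0.2083, 0.0938]
tool_rot: [0.704, 0.71, -0.003, -0.002]
ft_force: [0.1, 0.2, -1.3]
grip_width: 0.0003
t 8.3 p [460.7 208.3  93.8] xh 90.44 zt [-0.0076 -0.0015 -1.    ] F [ 0.1  0.2 -1.3] q [0.2  0.58 1.84 0.   0.74 0.2 ] w 0.3
```

```bash
python3 -m inch '[{"ax":0,"ay":0,"az":0,"dx":2,"dy":3,"dz":6,"gripper":0},{"ax":0,"ay":0,"az":0,"dx":0,"dy":0,"dz":4,"gripper":0},{"ax":0,"ay":0,"az":0,"dx":0,"dy":0,"dz":3,"gripper":0},{"ax":0,"ay":0,"az":0,"dx":0,"dy":0,"dz":2,"gripper":0},{"ax":0,"ay":0,"az":0,"dx":0,"dy":0,"dz":0,"gripper":0}]'
python3 -c "
from h import *
st()"
```

```text
time: 8.8
position: [0.4672, 0.2115, 0.0819]
tool_rot: [0.704, 0.71, 0.001, 0.0]
ft_force: [0.8, 0.8, 2.1]
grip_width: 0.0007
t 8.8 p [467.2 211.5  81.9] xh 90.46 zt [ 1.6e-03  6.0e-04 -1.0e+00] F [0.8 0.8 2.1] q [0.21 0.6  1.83 0.   0.71 0.2 ] w 0.7
```

```bash
python3 -m inch '[{"ax":0,"ay":0,"az":0,"dx":0,"dy":-1,"dz":2,"gripper":0},{"ax":0,"ay":0,"az":0,"dx":0,"dy":0,"dz":2,"gripper":0},{"ax":0,"ay":0,"az":0,"dx":0,"dy":0,"dz":1,"gripper":0},{"ax":0,"ay":0,"az":0,"dx":0,"dy":0,"dz":0,"gripper":0}]'
python3 -m inch '[{"ax":0,"ay":0,"az":0,"dx":0,"dy":0,"dz":1,"gripper":0},{"ax":0,"ay":0,"az":0,"dx":0,"dy":0,"dz":0,"gripper":0}]'
```

```text
time: 9.2
position: [0.4669, 0.2114, 0.0782]
tool_rot: [0.704, 0.71, 0.002, 0.001]
ft_force: [-0.1, 0.6, 13.3]
grip_width: 0.0007
time: 9.4
position: [0.4669, 0.2114, 0.0781]
tool_rot: [0.704, 0.71, 0.002, 0.001]
ft_force: [-1.0, 0.5, 18.8]
grip_width: 0.0004
```

It bottoms out at 78.1 mm with 19 N, which is 6 mm below the measured top. I'll take a quick look while it is pressed, then release.

```bash
python3 -c "
from h import *
ptr('8');ridge('scene8')
cv2.imwrite('pics/zz8.png',np.hstack([cv2.resize(load(n)['img'][a:a+60,b:b+60,::-1],(400,400)) for n,a,b in(('scene8',185,260),('side8',165,260))]))"
python3 -m inch '[{"ax":0,"ay":0,"az":0,"dx":0,"dy":0,"dz":-3,"gripper":0},{"ax":0,"ay":0,"az":0,"dx":0,"dy":0,"dz":-8,"gripper":0},{"ax":0,"ay":0,"az":0,"dx":0,"dy":0,"dz":-30,"gripper":0},{"ax":0,"ay":0,"az":0,"dx":0,"dy":0,"dz":-40,"gripper":0},{"ax":0,"ay":0,"az":0,"dx":-30,"dy":-30,"dz":-20,"gripper":0},{"ax":0,"ay":0,"az":0,"dx":-40,"dy":-10,"dz":0,"gripper":0},{"ax":0,"ay":0,"az":0,"dx":-40,"dy":0,"dz":0,"gripper":0},{"ax":0,"ay":0,"az":0,"dx":0,"dy":0,"dz":0,"gripper":0}]'
python3 - <<'E'
from h import *
st();ptr('9');ridge('scene9');ridge('side9')
for n in('scene9','side9'):
    P=cloud(load(n))*1000
    h=load(n)['img'].astype(int); m=(h[...,1]>h[...,0]+50)&(h[...,1]>h[...,2]+30)&(P[...,2]>70)&(P[...,1]<260)&(P[...,1]>180); print('btn',np.median(P[m],0).round(1))
    for nm,x0,x1,y0,y1,z0,z1 in [('beaker',.44,.6,.05,.19,.08,.14),('timer',.3,.43,.1,.35,.012,.03),('bottle',.3,.56,.36,.56,.03,.12)]:
        m=(P[...,0]>x0*1e3)&(P[...,0]<x1*1e3)&(P[...,1]>y0*1e3)&(P[...,1]<y1*1e3)&(P[...,2]>z0*1e3)&(P[...,2]<z1*1e3); print(nm,np.percentile(P[m],[2,98],0).round(0).tolist())
E
```

```text
scene 97 far mean [542.4 272.9  98.6] dial(rad) 2.602 (R 37.6 )
side 55 far mean [542.1 272.1  98.7] dial(rad) 2.625 (R 37.7 )
scene8 80 dial 2.613 extent -14.0 45.6
time: 10.3
position: [0.425, 0.0975, 0.1766]
tool_rot: [0.706, 0.708, -0.001, -0.0]
ft_force: [-0.2, 0.8, 0.8]
grip_width: 0.0005
t 10.3 p [425.   97.5 176.6] xh 90.19 zt [-0.0025 -0.0012 -1.    ] F [-0.2  0.8  0.8] q [-0.03  0.35  1.94 -0.    0.85 -0.03] w 0.5
scene 95 far mean [542.8 272.2  99.5] dial(rad) 2.615 (R 38.3 )
side 54 far mean [542.1 272.1  98.7] dial(rad) 2.626 (R 37.7 )
scene9 77 dial 2.618 extent -13.1 46.4
side9 56 dial 2.645 extent -15.3 47.9
btn [463.8 211.9  84.2]
beaker [[485.0, 85.0, 81.0], [527.0, 126.0, 131.0]]
timer [[358.0, 209.0, 13.0], [419.0, 271.0, 22.0]]
bottle [[493.0, 419.0, 32.0], [534.0, 467.0, 105.0]]
btn [462.  214.7  82.7]
beaker [[483.0, 83.0, 82.0], [524.0, 127.0, 129.0]]
timer [[356.0, 211.0, 13.0], [417.0, 271.0, 21.0]]
bottle [[492.0, 429.0, 32.0], [538.0, 467.0, 103.0]]
```

View pics/zz8.png

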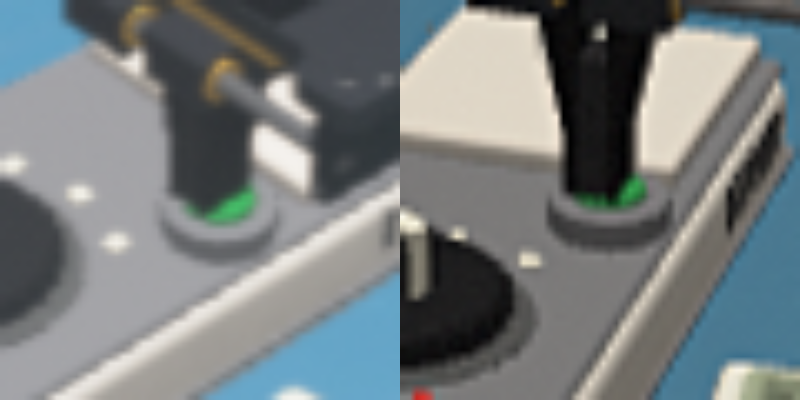

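View pics/side9.png

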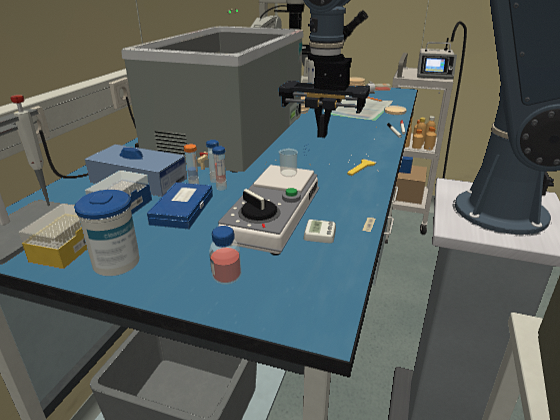

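The pressed view shows the fingertip on the green cap, which is down near the collar rim. In the last side view the arm is clear at about (322,125), the button is up at (291,193), and nothing else has moved. Handing in.

```bash
python3 -c "
from h import *
print(robot.hand_in()); st()"
```

```text
the job is handed in; nothing more can be done
None
the job is handed in; nothing more can be done
```

I set the selector to the fifth dot and pressed the start button. The job is handed in, and no verdict was reported.

- **Selector:** I pushed it from the first dot to the fifth, one click at a time, with the closed fingertips against one side of the pointer. After the last click the finger was clear of it. The last fits read 2.62 rad (scene camera) and 2.645 rad (side camera), against the target of 2.618 ± 0.12. The two cameras differ by about 0.03 rad, which is within their calibration.
- **Start button:** I pressed it to its stop, with the fingertip about 6 mm below the button's resting top and 19 N at the wrist. After release its top was back at the starting height: 84.2 mm (scene) and 82.7 mm (side), against 84.1 and 82.5 mm before.
- **Other objects:** The beaker, bottle and timer all measured within about 1–2 mm of where they started and were still standing. The arm was clear of everything when I handed in, at about 10.4 s.

One move was refused as invalid before anything moved, because its rows left out some of the values. I sent it again with every value filled in. No check failed.

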